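# Lay out the skate parts after bearing cleaning

### The arm

A 7-joint arm with a two-finger parallel gripper is mounted at the origin on the work surface. World frame = base frame: x ahead of the robot, y to its left, z up, the work surface at z = 0. Lengths are in m, angles in rad, forces in N, time in s.
With the tool pointing down it reaches from about 0.425 to 0.925 m from the base axis. Payload 6.8 kg.
Tool frame: the origin (TCP) lies midway between the tips of the shut fingers; the grasp point (between the pads) lies 19 mm behind it; y points along the fingers, z is the direction in which the jaws open and shut, and the axes are right-handed (so a half turn about y gives the same grasp; the last joint's range is limited). The gripper opens to 85 mm and grips with 20 to 120 N. Pads are 22 mm wide; open, the fingers measure 114 mm over their backs; the gripper's body (76 mm by 85 mm) begins 54 mm behind the grasp point. The pads swing forward as they close: fully open they stand 13 mm farther back than shut.
Start: joints at [1.144, 0.477, 0.022, 1.555, -0.011, 1.109, -0.083], TCP at [0.212, -0.641, 0.231] pointing down, gripper open.
Joint ranges: [-2.96, 2.96], [-0.34, 2.1], [-1.41, 1.46], [0.24, 2.44], [-1.37, 4.51], [0.17, 1.92], [-2.96, 2.96]. Speed limits (rad/s): [2.39, 2.39, 3.14, 3.14, 3.14, 3.14, 3.14].

### API

Orientations are given as a rotation vector (axis times angle).
In Python, from bench import r gives the robot as it stands.
- The arm moves only by the tool send_rows, never from a script. Its argument "rows" is text: rows parted by semicolons, each of 6 numbers parted by spaces: the shift along the world's x, y, z in m, then the turn, a rotation vector about the world's x, y, z in rad. A call has 1 to 20 rows; each row shifts and turns the commanded pose from where the row before left it; what a row does not reach is not made up. A row lasts 1/10 s, in which the tool goes at most 50 mm and 8.59 degrees, less where a joint would pass 70% of its speed; a pose out of reach is approached as far as the arm can. A call is refused whole if a number of a shift passes 0.05 or a number of a turn 0.15, either way. A call with a gripper value outside its range is refused whole. "grip" is the finger opening in m, from 0 to 0.0854, set as the call begins (left out, the last holds). The fingers move at their own pace and stop on an object; "grip_force" is the grip in N (left out, the last holds). Time passes only in rows, so rows that do not move let the fingers close. It gives the time, the measured TCP pose, the force and the opening at its end, in the units of the state.
- r.get_obs(): the state, without advancing time (a new reading comes with each control period).
- r.grab_frame(name): name is "side" or "top" or "wrist"; returns a dict with "pixels" (384x512x3 uint8, red, green, blue), "intrinsics" (3x3 intrinsics, pixels), "position" and "orientation" of the camera in the world. Camera axes: x right, y up, looking along -z (the intrinsics and any distortion apply to the point x, -y, -z); pixel columns grow to the right and rows downward; lengths in m; the calibration is good to about 2 mm. A picture is of the moment at which its call begins. There is no depth.
- r.hand_in(): hands the job in, once; it reports no verdict.
The state is a dict: "clock": time; "joints": joint angles; "qvel": joint speeds; "tau": joint torques, N m; "tcp_pos": TCP position; "orientation": TCP orientation; "contact_force": force on the tool from outside, world axes, zero at the start; "moment": the same for the moment, N m; "grip_width": finger opening in m.
Only numpy, scipy, OpenCV 4.12 (cv2) and the standard library are available. Lean on these libraries where they do the work, as an engineer would, in place of code of your own. Each camera call takes 0.05 s, during which the arm holds its last target.

### The job

Lay out the cleaned skate parts for reassembly: put the purple skate plate on the board with its outline, the orange shield pick on its outline with its steel tip pointing the way the outline shows, the stack of brass spacers upright inside its brass ring, and lower the green wheel over the post of the sliding carriage so that it lies flat, fully down on the carriage. Each part should lie flat and within about a centimetre of its outline, squarely along it. Leave the grey bowl of bearings where it is.

Things in the scene. Friction and masses are not known exactly. Their poses are not given: they have to be found in the camera images.
- skate_plate: Loose purple aluminium skate plate: deck 140 x 44 x 6 mm (x along the 140 mm length, both ends alike), with an upright centre rib on top (62 mm along x, 14 mm wide in y, from 6 to 24 mm height), to be pinched across y, and a low round boss (30 mm diameter, 16 mm high) at x = +50 and -50 mm. About 0.14 kg. Origin at the centre of the underside, z up.
- shield_pick: Loose shield pick: orange plastic grip 75 (x) x 16 (y) x 14 mm high, lying flat, with a thin steel shaft that runs on from the grip's end along +x, its tip at x = 92 mm. About 35 g. Origin at the centre of the grip's underside, z up.
- spacer_stack: Loose stack of four brass axle spacers (13 mm diameter, from 6 to 48 mm height) standing upright on a black round foot 36 mm in diameter and 6 mm high, with a thin brass stub on top to 51 mm. About 70 g. Origin at the centre of the underside, z up.
- wheel: Loose green roller skate wheel with white hub, lying flat: 56 mm diameter, 31 mm high, with a 22 mm bore right through. About 90 g. Origin on its axis at the underside, z up.
- plate_board: Fixed black board 160 x 90 x 4 mm, flat on the cart; origin at the centre of its underside, x along its 160 mm length, z up, top face at z = 4 mm. It bears the purple-bordered pale outline of the skate plate, centred on the origin, long side along x.
- pick_board: Fixed black board 160 x 90 x 4 mm, flat on the cart; origin at the centre of its underside, x along its 160 mm length, z up, top face at z = 4 mm. It bears the orange-bordered pale outline of the shield pick: the broad grip part is centred at x = -27.5 mm, y = 0, the thin shaft part points to +x, ending at x = 65 mm.
- spacer_board: Fixed black board 160 x 90 x 4 mm, flat on the cart; origin at the centre of its underside, x along its 160 mm length, z up, top face at z = 4 mm. It bears a brass-coloured ring (52 mm outside, 40 mm inside diameter) with a small brass dot, centred on the origin, in which the foot of the spacer stack belongs.
- post_tip (a point): Top of the upright round steel post (12 mm diameter, 40 mm long, tapered tip) on the grey sliding carriage (50 x 50 mm) of the aluminium slide track; x along the track, z up. The post stands on the carriage's flat top, which lies 40 mm below this point (the carriage top is 26.5 mm above the cart, this point 66.5 mm). The carriage slides along x with about 4 N of friction and stays where it is left; the track is fixed. Any carriage position will do.
- bowl: Grey ceramic bowl with clean bearings in it, 100 mm across, 42 mm high, loose; a bystander to leave where it stands. Origin at the centre of its underside.
Not all that is in view belongs to the job. Of the things that look like the shield_pick, the smallest one is meant.

How it is judged:
By the outcome, as a careful person would: the job done as asked, in the order asked, and still so for the second after the job is handed in, with the robot touching nothing.
It also fails if it takes over 106 s, if anything falls off the work surface, if the arm or the gripper's body presses on something with over 40 N, if the wrist force passes 120 N, or if a joint passes its speed limit or range.

## Working session

There is one attempt and no reset: what is moved stays moved. The work goes in short steps, Python scripts to look and compute and a tool call to move; the robot and the scene stay as the last step left them, time stands still between calls to the robot, and variables do not carry over. Pictures are saved under pics/ and viewed, and the job is handed in when it is done.

Besides the shell and the picture viewer there is one more tool, called after ">>>" as name(argument=value, ...) on one line, values as JSON. send_rows: Moves the arm, as the interface text tells. Its arguments: {"type":"object","properties":{"rows":{"type":"string"},"grip":{"type":"number"},"grip_force":{"type":"number"}},"required":["rows"]}

```bash
ls; mkdir -p pics
cat > h.py <<'E'
import numpy as np, cv2
from bench import r
from scipy.spatial.transform import Rotation as R
def grab(n,save=None):
    f=r.grab_frame(n)
    if save: cv2.imwrite('pics/'+save+'.png',cv2.cvtColor(f['pixels'],cv2.COLOR_RGB2BGR))
    return f
def rot(o):
    o=np.array(o,float)
    if o.shape==(3,3): return o
    if o.shape==(3,): return R.from_rotvec(o).as_matrix()
    return R.from_quat(o).as_matrix()
def ray(f,uv,z):
    K=np.array(f['intrinsics']); p=np.linalg.inv(K)@np.array([uv[0],uv[1],1.])
    d=rot(f['orientation'])@np.array([p[0],-p[1],-p[2]]); c=np.array(f['position'])
    return c+d*(z-c[2])/d[2]
def proj(f,P):
    q=rot(f['orientation']).T@(np.array(P)-np.array(f['position'])); q=np.array([q[0],-q[1],-q[2]])
    u=np.array(f['intrinsics'])@q; return u[:2]/u[2]
E
python3 - <<'E'
from h import *
for n in ['top','side','wrist']:
    f=grab(n,n+'0'); print(n,f.keys(),np.round(f['intrinsics'],1).tolist(),f['position'],f['orientation'])
print(r.get_obs())
E
```

```text
pics
top dict_keys(['pixels', 'intrinsics', 'position', 'orientation']) [[449.4, 0.0, 255.7], [0.0, 449.4, 190.4], [0.0, 0.0, 1.0]] [ 0.35131824 -0.05511256  1.29296055] [ 0.04598712 -0.05115634 -1.55620545]
side dict_keys(['pixels', 'intrinsics', 'position', 'orientation']) [[454.2, 0.0, 254.5], [0.0, 454.2, 201.8], [0.0, 0.0, 1.0]] [-0.2366174   0.72653143  0.75103641] [ 0.43901489 -1.16235298 -2.18193034]
wrist dict_keys(['pixels', 'intrinsics', 'position', 'orientation']) [[308.8, 0.0, 253.5], [0.0, 308.8, 191.7], [0.0, 0.0, 1.0]] [ 0.27507494 -0.62134448  0.37170321] [-0.23278576  0.17075405 -1.24274531]
{'clock': 0.15, 'joints': array([ 1.14393752,  0.47762139,  0.02236569,  1.55620257, -0.01151598,
        1.10932475, -0.08306738]), 'qvel': array([ 0.00087268, -0.00192985, -0.0012832 , -0.00447818,  0.00019702,
        0.00098727, -0.0005622 ]), 'tau': array([ 1.43823418e-03, -5.96927333e+01,  1.60974786e+00, -2.81491774e+01,
        1.27324541e-02,  6.54226315e-03, -4.24288487e-06]), 'tcp_pos': array([ 0.21138115, -0.64056687,  0.23055114]), 'orientation': array([-0.32977362,  2.05076827, -2.04787989]), 'contact_force': array([-0.2588065 , -0.34021403,  0.92131271]), 'moment': array([-0.01078754, -0.03874903,  0.02924035]), 'grip_width': 0.08520541829816641}
```

View pics/top0.png

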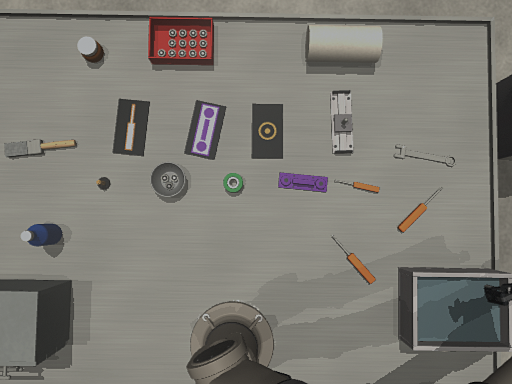

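View pics/side0.png

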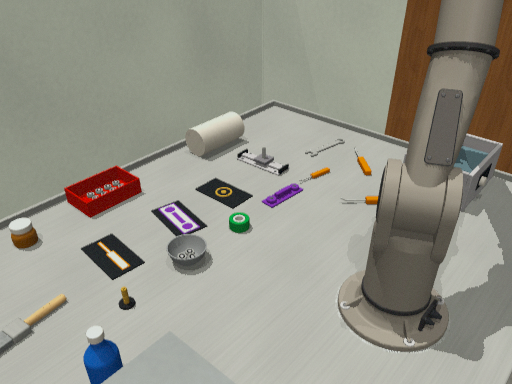

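View pics/wrist0.png

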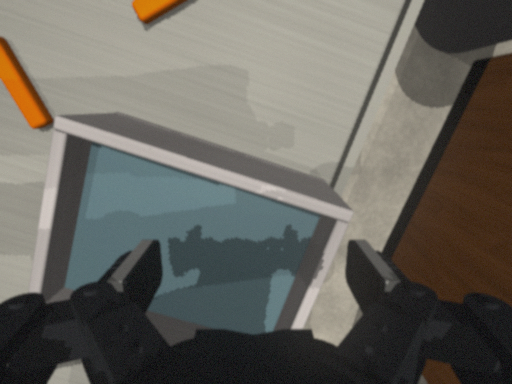

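Top view: three orange picks at about (358,186), (420,210) and (353,260). The purple plate is at (303,182), the wheel at (233,183), the spacers at (103,183) and the bowl at (169,180). The boards are at (131,127) for the pick, (206,130) for the plate and (267,131) for the spacers, with the carriage at (343,123). Next I'll measure them all.

Run:
```python
from h import *
f=grab('top','top1'); im=f['pixels']; hsv=cv2.cvtColor(im,cv2.COLOR_RGB2HSV)
cv2.imwrite('pics/topcrop.png',cv2.resize(cv2.cvtColor(im,cv2.COLOR_RGB2BGR)[85:290,85:465],None,fx=2.1,fy=2.1,interpolation=cv2.INTER_CUBIC))
def comps(m,z,name,mn=15):
    n,l,s,c=cv2.connectedComponentsWithStats(m.astype(np.uint8))
    for i in range(1,n):
        if s[i,4]<mn: continue
        cs,_=cv2.findContours((l==i).astype(np.uint8),cv2.RETR_EXTERNAL,cv2.CHAIN_APPROX_NONE)
        P=np.array([ray(f,p[0],z)[:2] for p in cs[0]],np.float32)
        rc=cv2.minAreaRect(P); b=cv2.boxPoints(rc)
        e=[b[1]-b[0],b[2]-b[1]]; L=max(e,key=np.linalg.norm)
        print(name,'px',np.round(c[i],1),'ctr',np.round(rc[0],4),'size',np.round(sorted(rc[1]),3),'ang',round(np.degrees(np.arctan2(L[1],L[0]))%180,1),s[i,4])
H,S,V=[hsv[...,i].astype(int) for i in range(3)]
comps((H>125)&(H<150)&(S>100)&(V>50),.01,'purple')
comps((H>5)&(H<18)&(S>170)&(V>100),.01,'orange')
comps((H>45)&(H<80)&(S>100)&(V>50),.02,'green')
comps((H>14)&(H<30)&(S>100)&(V>70),.004,'brass',8)
roi=np.zeros(V.shape,bool); roi[95:165,105:290]=1
m=((V<60)&roi).astype(np.uint8)
m=cv2.morphologyEx(m,cv2.MORPH_CLOSE,np.ones((15,15)))
comps(m>0,.004,'board',300)
```

```text
purple px [197.7 135.6] ctr [0.6015 0.1133] size [0.048 0.15 ] ang 8.2 79
purple px [208.7 112.4] ctr [0.6545 0.0793] size [0.023 0.026] ang 1.2 67
purple px [205.1 128.8] ctr [0.6059 0.0902] size [0.011 0.059] ang 168.1 75
purple px [201.1 145.9] ctr [0.5566 0.1003] size [0.023 0.023] ang 1.2 66
purple px [303.  181.5] ctr [ 0.4576 -0.1931] size [0.042 0.137] ang 84.9 580
orange px [412.5 217.4] ctr [ 0.3604 -0.5066] size [0.018 0.098] ang 135.1 97
orange px [362.7 270. ] ctr [ 0.2148 -0.3598] size [0.02  0.099] ang 41.8 116
green px [232.7 182.1] ctr [0.4532 0.006 ] size [0.051 0.051] ang 0.9 151
brass px [267.1 130.4] ctr [ 0.6056 -0.0877] size [0.049 0.05 ] ang 0.8 97
brass px [267.  130.6] ctr [ 0.6056 -0.0891] size [0.012 0.015] ang 0.7 23
brass px [ 60.8 145.3] ctr [0.5531 0.5036] size [0.003 0.032] ang 90.8 16
brass px [130.4 147.8] ctr [0.5502 0.3044] size [0.008 0.02 ] ang 136.6 11
brass px [ 47.6 146.5] ctr [0.5496 0.5438] size [0.003 0.037] ang 90.8 17
brass px [ 98.5 181.7] ctr [0.4504 0.3932] size [0.009 0.009] ang 2.0 14
brass px [409.3 218.2] ctr [ 0.3604 -0.5058] size [0.006 0.086] ang 135.1 36
board px [131.1 126.8] ctr [0.6107 0.3045] size [0.088 0.159] ang 175.4 1646
board px [269.9 129.4] ctr [ 0.6059 -0.0908] size [0.084 0.155] ang 0.8 737
```

View pics/topcrop.png

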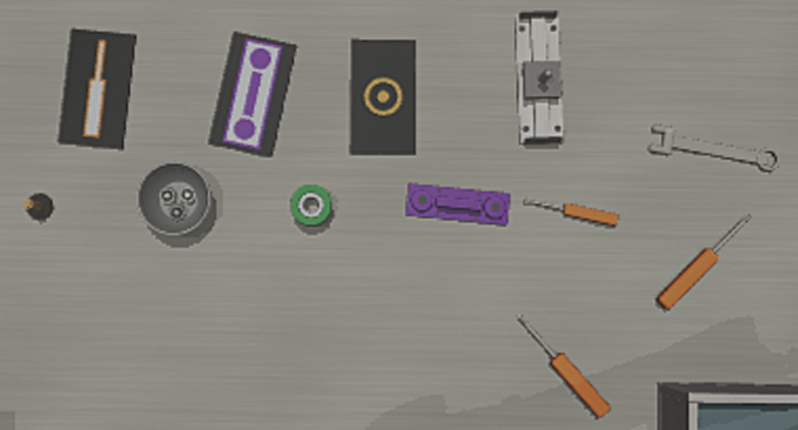

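The smallest pick is the one near (366,187), to be confirmed by a grip length of about 75 mm. The other two grips measure about 98 mm.

```bash
cat >> h.py <<'E'
def tool():
    o=r.get_obs(); M=rot(o['orientation']); return o,M
def comps(f,m,z,name,mn=15):
    n,l,s,c=cv2.connectedComponentsWithStats(m.astype(np.uint8))
    for i in range(1,n):
        if s[i,4]<mn: continue
        cs,_=cv2.findContours((l==i).astype(np.uint8),cv2.RETR_EXTERNAL,cv2.CHAIN_APPROX_NONE)
        P=np.array([ray(f,p[0],z)[:2] for p in cs[0]],np.float32)
        rc=cv2.minAreaRect(P); b=cv2.boxPoints(rc)
        e=[b[1]-b[0],b[2]-b[1]]; L=max(e,key=np.linalg.norm)
        print(name,'px',np.round(c[i],1),'ctr',np.round(rc[0],4),'size',np.round(sorted(rc[1]),3),'ang',round(np.degrees(np.arctan2(L[1],L[0]))%180,1),s[i,4])
def HSV(f):
    h=cv2.cvtColor(f['pixels'],cv2.COLOR_RGB2HSV).astype(int); return h[...,0],h[...,1],h[...,2]
def go(x,y,z,jaw):
    """print delta to target; jaw = angle (deg) of the tool z axis in the world, mod 180"""
    o,M=tool(); zt=M[:,2]; a=np.degrees(np.arctan2(zt[1],zt[0]))
    d=(jaw-a+90)%180-90
    print('tcp',np.round(o['tcp_pos'],4),'jaw',round(a,1),'tilt y',np.round(M[:,1],3),'F',np.round(o['contact_force'],1),'w',round(o['grip_width'],4),'t',round(o['clock'],2))
    print('DELTA',np.round(np.array([x,y,z])-o['tcp_pos'],4),'turn deg',round(d,1),'rad',round(np.radians(d),3), 'j7',round(o['joints'][6],2))
E
python3 - <<'E'
from h import *
f=grab('top'); im=f['pixels']
H,S,V=HSV(f)
comps(f,(H>4)&(H<20)&(S>130)&(V>80)&(np.arange(512)[None,:]>300),.012,'orange',20)
cv2.imwrite('pics/pickcrop.png',cv2.resize(cv2.cvtColor(im,cv2.COLOR_RGB2BGR)[165:215,320:400],None,fx=8,fy=8,interpolation=cv2.INTER_CUBIC))
print('tip',ray(f,(335.5,181.5),.007))
print('carriage tip',ray(f,(345,120),.0665),ray(f,(343,124),.0265))
go(.457,-.193,.25,-5.1)
o,M=tool(); print(np.round(M,3))
E
```

```text
orange px [365.9 186.6] ctr [ 0.4462 -0.3735] size [0.015 0.073] ang 78.2 134
orange px [412.2 216.9] ctr [ 0.3612 -0.5052] size [0.02  0.098] ang 135.1 264
orange px [361.1 268. ] ctr [ 0.2153 -0.3596] size [0.021 0.1  ] ang 42.0 267
tip [ 0.45987062 -0.28765839  0.007     ]
carriage tip [ 0.62570478 -0.30266433  0.0665    ] [ 0.62302772 -0.30504966  0.0265    ]
tcp [ 0.2115 -0.6408  0.2308] jaw -71.7 tilt y [-0.     0.001 -1.   ] F [-0.  -0.3 -0.3] w 0.0851 t 0.25
DELTA [0.2455 0.4478 0.0192] turn deg 66.6 rad 1.163 j7 -0.08
[[-0.95  -0.     0.313]
 [-0.313  0.001 -0.95 ]
 [ 0.    -1.    -0.001]]
```

View pics/pickcrop.png

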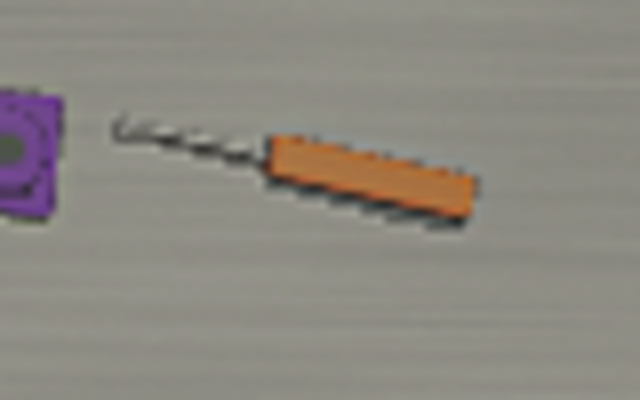

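Pick confirmed: grip 73×15 mm, lying at (0.446, −0.374), with its tip toward about +79°. Now moving over the plate.

>>> send_rows(rows="0.0175 0.032 0.001 0 0 0.083;0.0175 0.032 0.001 0 0 0.083;0.0175 0.032 0.001 0 0 0.083;0.0175 0.032 0.001 0 0 0.083;0.0175 0.032 0.001 0 0 0.083;0.0175 0.032 0.001 0 0 0.083;0.0175 0.032 0.001 0 0 0.083;0.0175 0.032 0.001 0 0 0.083;0.0175 0.032 0.001 0 0 0.083;0.0175 0.032 0.001 0 0 0.083;0.0175 0.032 0.001 0 0 0.083;0.0175 0.032 0.001 0 0 0.083;0.0175 0.032 0.001 0 0 0.083;0.0175 0.032 0.001 0 0 0.083;0 0 0 0 0 0;0 0 0 0 0 0", grip=0.06)

```text
clock: 1.85
tcp_pos: [0.4567, -0.1925, 0.2453]
orientation: [-1.166, 1.274, -1.274]
contact_force: [0.2, -0.1, -0.0]
grip_width: 0.0604
```

Run:
```python
from h import *
f=grab('wrist','w1'); H,S,V=HSV(f)
m=(H>125)&(H<150)&(S>100)&(V>40)
comps(f,m,.006,'purple',100)
go(.4576,-.193,.1,-5.1)
print(f['position'], rot(f['orientation'])[:,2])
```

```text
purple px [255.3 161.5] ctr [ 0.4581 -0.1975] size [0.042 0.135] ang 85.1 3483
tcp [ 0.4562 -0.1935  0.2452] jaw -5.2 tilt y [-0. -0. -1.] F [-0.3 -0.5  0.1] w 0.0598 t 1.9
DELTA [ 0.0014  0.0005 -0.1452] turn deg 0.1 rad 0.002 j7 0.09
[ 0.46233294 -0.12704628  0.38661159] [0.02400133 0.26532001 0.96386162]
```

View pics/w1.png

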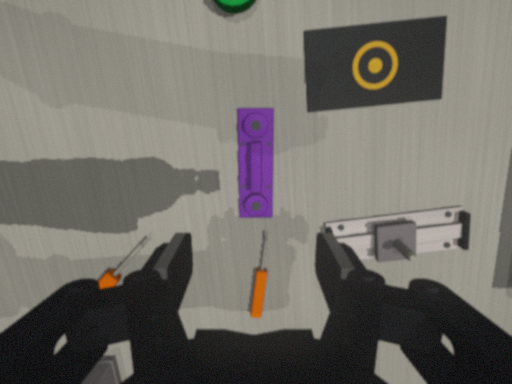

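Run:
```python
from h import *
f=grab('wrist')
for p in [(256,125),(256,206)]: print(ray(f,p,.016))
print('rib',ray(f,(254.5,142),.024),ray(f,(254.5,190),.024))
for z in (.245,.06,.006): print(proj(f,(.4562,-.1935,z)))
# grip angle of pick, ring, post
H,S,V=HSV(f)
comps(f,(H>4)&(H<20)&(S>170)&(V>120),.014,'orange',30)
comps(f,(H>18)&(H<30)&(S>120)&(V>100),.004,'brass',30)
```

```text
[ 0.46260948 -0.14941312  0.016     ]
[ 0.45384192 -0.24902509  0.016     ]
rib [ 0.45915256 -0.16812833  0.024     ] [ 0.45399402 -0.22587996  0.024     ]
[254.02610616 242.99008748]
[253.93230327 169.62418543]
[253.92133937 161.04900207]
orange px [259.  292.4] ctr [ 0.4467 -0.3757] size [0.014 0.073] ang 78.2 474
orange px [107.7 280.7] ctr [ 0.2426 -0.3401] size [0.021 0.029] ang 43.7 223
brass px [375.4  62.9] ctr [ 0.6057 -0.0933] size [0.051 0.052] ang 174.8 887
brass px [375.4  63.5] ctr [ 0.6058 -0.0934] size [0.016 0.017] ang 134.3 196
```

>>> send_rows(rows="0.0015 -0.003 -0.03 0 0 0;0 0 -0.04 0 0 0;0 0 -0.04 0 0 0;0 0 -0.04 0 0 0;0 0 -0.035 0 0 0;0 0 -0.025 0 0 0;0 0 -0.015 0 0 0;0 0 -0.01 0 0 0;0 0 0 0 0 0;0 0 0 0 0 0")

```text
clock: 2.95
tcp_pos: [0.4583, -0.1967, 0.0108]
orientation: [-1.165, 1.275, -1.277]
contact_force: [0.3, -0.7, 0.1]
grip_width: 0.06
```

>>> send_rows(rows="0 0 0 0 0 0;0 0 0 0 0 0;0 0 0 0 0 0;0 0 0 0 0 0;0 0 0 0 0 0;0 0 0 0 0 0", grip=0.0, grip_force=40)

```text
clock: 3.55
tcp_pos: [0.4585, -0.1962, 0.0111]
orientation: [-1.165, 1.274, -1.276]
contact_force: [-1.5, 0.4, 6.1]
grip_width: 0.0128
```

>>> send_rows(rows="0 0 0.01 0 0 0;0 0 0.03 0 0 0;0 0 0.05 0 0 0;0 0 0.05 0 0 0;0 0 0.05 0 0 0;0.012 0.015 0 0 0 0.121;0.012 0.015 0 0 0 0.121;0.012 0.015 0 0 0 0.121;0.012 0.015 0 0 0 0.121;0.012 0.015 0 0 0 0.121;0.012 0.015 0 0 0 0.121;0.012 0.015 0 0 0 0.121;0.012 0.015 0 0 0 0.121;0.012 0.015 0 0 0 0.121;0.012 0.015 0 0 0 0.121;0.012 0.015 0 0 0 0.121;0.012 0.015 0 0 0 0.121;0 0 0 0 0 0;0 0 0 0 0 0")

```text
clock: 5.45
tcp_pos: [0.6015, -0.0161, 0.2003]
orientation: [-1.565, 0.166, -0.164]
contact_force: [-0.3, -0.0, -1.6]
grip_width: 0.0129
```

Run:
```python
from h import *
f=grab('wrist','w2'); H,S,V=HSV(f)
go(.607,.088,.012,78)
m=(H>125)&(H<150)&(S>80)&(V>40)
comps(f,m,.004,'purple',60)
comps(f,(H>18)&(H<30)&(S>120)&(V>100),.004,'brass',30)
```

```text
tcp [ 0.6014 -0.0169  0.2003] jaw 77.9 tilt y [-0.001 -0.001 -1.   ] F [-0.5 -0.3 -0.9] w 0.0128 t 5.5
DELTA [ 0.0056  0.1049 -0.1883] turn deg 0.1 rad 0.002 j7 0.97
purple px [348.1 146.3] ctr [0.6066 0.0867] size [0.054 0.15 ] ang 168.7 1387
purple px [351.1 107.7] ctr [0.5577 0.0968] size [0.027 0.028] ang 35.8 592
purple px [253.  194.5] ctr [ 0.6713 -0.0337] size [0.099 0.29 ] ang 168.0 14484
purple px [347.9 153.7] ctr [0.6063 0.0869] size [0.012 0.06 ] ang 168.5 624
purple px [344.8 198.3] ctr [0.6552 0.0771] size [0.027 0.027] ang 106.6 453
brass px [186.9 186.3] ctr [ 0.6051 -0.0953] size [0.048 0.053] ang 169.3 706
brass px [189.1 187.2] ctr [ 0.6059 -0.0931] size [0.017 0.017] ang 120.1 170
```

View pics/w2.png

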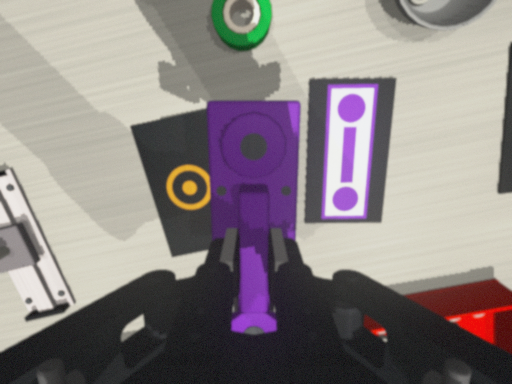

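Image: the plate is held, with its near boss at (253,146). The target outline is at (348,146), its centre at (0.6066, 0.0867) and its angle 168.4°. The ring repeats to within 1 mm across wrist views.

Run:
```python
from h import *
f=grab('wrist')
o,M=tool()
b=ray(f,(253,146),.2053); print('boss',b, 'rel',b-o['tcp_pos'])
e=[ray(f,p,.195) for p in [(208,102),(299,102)]]; print('end corners',e, 'mid rel', (e[0]+e[1])/2-o['tcp_pos'])
d=np.degrees(np.arctan2(*(e[1]-e[0])[[1,0]])); print('edge dir',d)
u=np.array([np.cos(np.radians(167.9)),np.sin(np.radians(167.9))])
print('boss along',(b-o['tcp_pos'])[:2]@u,'end along',((e[0]+e[1])/2-o['tcp_pos'])[:2]@u)
n=np.array([-u[1],u[0]]);print('across',(b-o['tcp_pos'])[:2]@n)
```

```text
boss [ 0.55136766 -0.00819834  0.2053    ] rel [-0.05000939  0.00903396  0.00502585]
end corners [array([ 0.52874958, -0.024374  ,  0.195     ]), array([0.53741533, 0.01620935, 0.195     ])] mid rel [-0.0682946   0.01314997 -0.00527415]
edge dir 77.94665533586453
boss along 0.050792032860151 end along 0.069533791193516
across 0.0016496464938839394
```

>>> send_rows(rows="0.0025 0.026 0 0 0 0.006;0.0025 0.04 0 0 0 0;0 0.0385 -0.01 0 0 0;0 0 -0.03 0 0 0;0 0 -0.045 0 0 0;0 0 -0.04 0 0 0;0 0 -0.03 0 0 0;0 0 -0.015 0 0 0;0 0 -0.01 0 0 0;0 0 -0.003 0 0 0;0 0 0 0 0 0")

```text
clock: 6.65
tcp_pos: [0.6078, 0.0885, 0.0183]
orientation: [-1.565, 0.159, -0.161]
contact_force: [0.2, -0.5, -0.4]
grip_width: 0.013
```

>>> send_rows(rows="0 0 -0.001 0 0 0;0 0 -0.001 0 0 0;0 0 0 0 0 0")

```text
clock: 6.95
tcp_pos: [0.6075, 0.0885, 0.0159]
orientation: [-1.565, 0.159, -0.16]
contact_force: [-0.5, 1.1, -1.4]
grip_width: 0.0131
```

>>> send_rows(rows="-0.001 0 -0.0015 0 0 0;0 0 0 0 0 0")

```text
clock: 7.15
tcp_pos: [0.6071, 0.0886, 0.0151]
orientation: [-1.565, 0.158, -0.161]
contact_force: [-0.2, -1.8, 7.1]
grip_width: 0.0124
```

>>> send_rows(rows="0 0 0 0 0 0;0 0 0 0 0 0;0 0 0 0 0 0;0 0 0.01 0 0 0;0 0 0.03 0 0 0;0 0 0.05 0 0 0;0 0 0.05 0 0 0;0 0 0.04 0 0 0;0 0 0 0 0 0", grip=0.06)

```text
clock: 8.05
tcp_pos: [0.6094, 0.0903, 0.201]
orientation: [-1.562, 0.151, -0.167]
contact_force: [0.7, 0.4, 1.0]
grip_width: 0.0602
```

Run:
```python
from h import *
f=grab('wrist','w3'); H,S,V=HSV(f)
go(.446,-.3745,.2,-11.5)
m=(H>125)&(H<150)&(S>80)&(V>40)
comps(f,m,.006,'purple',60)
```

```text
tcp [0.6078 0.0893 0.1977] jaw 78.4 tilt y [ 0.006  0.001 -1.   ] F [-0.9  0.3 -0.3] w 0.06 t 8.1
DELTA [-0.1618 -0.4638  0.0023] turn deg -89.9 rad -1.569 j7 0.79
purple px [250.9 160.1] ctr [0.6059 0.0872] size [0.054 0.149] ang 168.8 6355
```

View pics/w3.png

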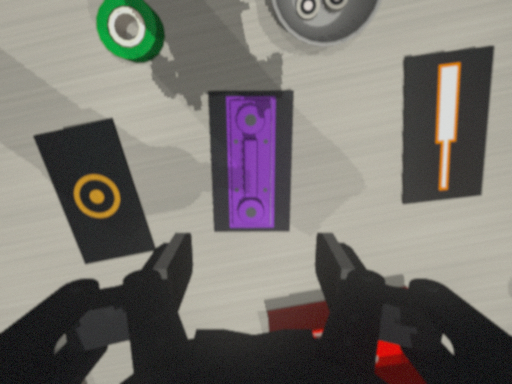

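The plate lies centred in its outline at (251,160), with the border even all round. I'll measure the pick outline from this view, then go to the pick.

Run:
```python
from h import *
f=grab('wrist'); H,S,V=HSV(f)
X=np.arange(512)[None,:]; Y=np.arange(384)[:,None]
comps(f,(H>4)&(H<22)&(S>110)&(V>80)&(X>400)&(Y<230),.004,'orange',30)
print('top end',ray(f,(450,63),.004),'tip',ray(f,(443.5,190),.004))
comps(f,(H>4)&(H<22)&(S>110)&(V>80)&(X>400)&(Y<140),.004,'gripreg',30)
```

```text
orange px [449.4 125. ] ctr [0.6102 0.301 ] size [0.025 0.138] ang 175.4 1082
top end [0.54081921 0.30405643 0.004     ] tip [0.67417665 0.29276588 0.004     ]
gripreg px [450.9  97.2] ctr [0.5804 0.3034] size [0.025 0.078] ang 175.6 640
```

>>> send_rows(rows="-0.012 -0.03 0 0 0 -0.112;-0.012 -0.033 0 0 0 -0.112;-0.012 -0.033 0 0 0 -0.112;-0.012 -0.033 0 0 0 -0.112;-0.012 -0.033 0 0 0 -0.112;-0.012 -0.033 0 0 0 -0.112;-0.012 -0.033 0 0 0 -0.112;-0.012 -0.033 0 0 0 -0.112;-0.012 -0.033 0 0 0 -0.112;-0.012 -0.033 0 0 0 -0.112;-0.012 -0.033 0 0 0 -0.112;-0.012 -0.033 0 0 0 -0.112;-0.012 -0.033 0 0 0 -0.112;-0.006 -0.033 0 0 0 -0.112;0 0 0 0 0 0;0 0 0 0 0 0", grip=0.05)

```text
clock: 9.75
tcp_pos: [0.4428, -0.3705, 0.1922]
orientation: [-1.108, 1.359, -1.353]
contact_force: [-0.4, 0.7, -0.3]
grip_width: 0.0498
```

Run:
```python
from h import *
f=grab('wrist','w4'); H,S,V=HSV(f)
go(.446,-.3745,.006,-11.5)
comps(f,(H>4)&(H<20)&(S>150)&(V>100),.014,'orange',30)
```

```text
tcp [ 0.4436 -0.3694  0.1925] jaw -11.4 tilt y [-0.002  0.002 -1.   ] F [ 0.1  0.6 -0.1] w 0.0504 t 9.8
DELTA [ 0.0024 -0.0051 -0.1865] turn deg -0.1 rad -0.002 j7 0.26
orange px [259.5 175.3] ctr [ 0.4474 -0.3772] size [0.014 0.073] ang 78.5 932
orange px [ 49.7 203.1] ctr [ 0.2168 -0.3623] size [0.02  0.104] ang 41.8 1581
orange px [221.2 302.1] ctr [ 0.3735 -0.5186] size [0.025 0.07 ] ang 135.8 1006
```

View pics/w4.png

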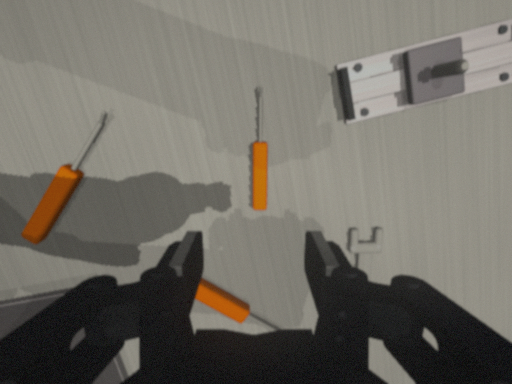

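>>> send_rows(rows="0.0035 -0.0075 -0.03 0 0 0;0 0 -0.04 0 0 0;0 0 -0.04 0 0 0;0 0 -0.035 0 0 0;0 0 -0.02 0 0 0;0 0 -0.012 0 0 0;0 0 -0.007 0 0 0;0 0 0 0 0 0;0 0 0 0 0 0")

```text
clock: 10.7
tcp_pos: [0.4483, -0.3782, 0.0108]
orientation: [-1.108, 1.353, -1.356]
contact_force: [0.3, 0.2, 0.6]
grip_width: 0.0502
```

>>> send_rows(rows="0 0 0 0 0 0;0 0 0 0 0 0;0 0 0 0 0 0;0 0 0 0 0 0;0 0 0 0 0 0", grip=0.0, grip_force=40)

```text
clock: 11.2
tcp_pos: [0.448, -0.3784, 0.0108]
orientation: [-1.108, 1.354, -1.356]
contact_force: [-0.8, -0.2, 5.8]
grip_width: 0.0138
```

>>> send_rows(rows="0 0 0 0 0 0;0 0 0 0 0 0;0 0 -0.003 0 0 0;0 0 -0.002 0 0 0;0 0 0 0 0 0", grip=0.04)

```text
clock: 11.7
tcp_pos: [0.4472, -0.3778, 0.0042]
orientation: [-1.108, 1.356, -1.354]
contact_force: [-0.2, -0.4, 0.9]
grip_width: 0.0405
```

>>> send_rows(rows="0 0 0 0 0 0;0 0 0 0 0 0;0 0 0 0 0 0;0 0 0 0 0 0;0 0 0 0 0 0", grip=0.0)

```text
clock: 12.2
tcp_pos: [0.4477, -0.3781, 0.0049]
orientation: [-1.108, 1.355, -1.355]
contact_force: [-0.1, 0.1, 0.5]
grip_width: 0.0145
```

>>> send_rows(rows="0 0 0.01 0 0 0;0 0 0.03 0 0 0;0 0 0.05 0 0 0;0 0 0.05 0 0 0;0 0 0.04 0 0 0;0.0075 0.032 0 0 0 -0.08;0.0075 0.032 0 0 0 -0.08;0.0075 0.032 0 0 0 -0.08;0.0075 0.032 0 0 0 -0.08;0.0075 0.032 0 0 0 -0.08;0.0075 0.032 0 0 0 -0.08;0.0075 0.032 0 0 0 -0.08;0.0075 0.032 0 0 0 -0.08;0.0075 0.032 0 0 0 -0.08")

```text
clock: 13.6
tcp_pos: [0.5151, -0.0887, 0.1855]
orientation: [-0.62, 1.849, -1.849]
contact_force: [0.0, 0.2, -1.2]
grip_width: 0.0146
```

>>> send_rows(rows="0.0075 0.032 0 0 0 -0.08;0.0075 0.032 0 0 0 -0.08;0.0075 0.032 0 0 0 -0.08;0.0075 0.032 0 0 0 -0.08;0.0075 0.032 0 0 0 -0.08;0.0075 0.032 0 0 0 -0.08;0.0075 0.032 0 0 0 -0.08;0.0075 0.032 0 0 0 -0.08;0.0075 0.032 0 0 0 -0.09;0 0 0 0 0 0;0 0 0 0 0 0")

```text
clock: 14.7
tcp_pos: [0.5822, 0.1989, 0.1851]
orientation: [-0.083, -2.182, 2.182]
contact_force: [0.2, -0.8, -0.5]
grip_width: 0.0142
```

Run:
```python
from h import *
f=grab('wrist','w5'); H,S,V=HSV(f)
go(.583,.303,.009,-94.6)
comps(f,(H>4)&(H<22)&(S>110)&(V>80),.004,'orange',30)
o,M=tool();print(o['joints'].round(2))
```

```text
tcp [0.5823 0.1974 0.185 ] jaw -94.5 tilt y [-0.    -0.001 -1.   ] F [-0.1  0.9 -0.3] w 0.0149 t 14.75
DELTA [ 0.0007  0.1056 -0.176 ] turn deg -0.1 rad -0.002 j7 -2.19
orange px [151.9 149.1] ctr [0.6111 0.3013] size [0.025 0.138] ang 175.2 1103
orange px [509.5 132.3] ctr [ 0.6026 -0.0682] size [0.004 0.026] ang 8.2 93
orange px [253.6 243. ] ctr [0.4922 0.2037] size [0.039 0.182] ang 175.2 4762
orange px [  9.4 209.7] ctr [0.5576 0.4694] size [0.019 0.022] ang 163.3 210
[-0.23  0.44 -0.27  1.74  0.14  0.98 -2.19]
```

View pics/w5.png

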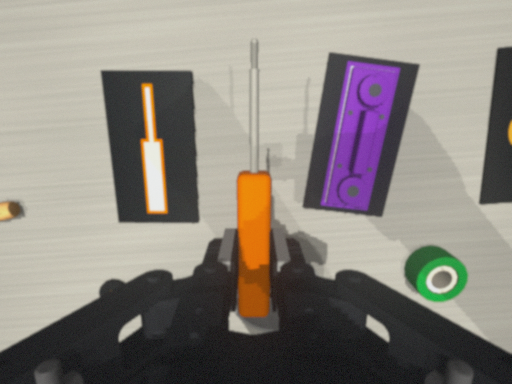

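The pick is held with its tip forward, the same way as the outline at (152,149). Next I'll check where it sits in the grip.

Run:
```python
from h import *
f=grab('wrist'); o,M=tool()
u=np.array([np.cos(np.radians(-4.6)),np.sin(np.radians(-4.6))]);n=np.array([-u[1],u[0]])
for nm,p,z in [('front',(254,172),.194),('rear',(254,317),.194),('tip',(254,40),.187)]:
    q=(ray(f,p,z)-o['tcp_pos'])[:2]; print(nm,q@u,q@n)
c=np.array([.6107,.3011])
print('grip target',c-0.0275*u)
```

```text
front 0.03925687767046956 -0.0011885794039956734
rear -0.034799987611626816 -0.0014224889225769317
tip 0.09323605960601555 -0.0010336587554259334
grip target [0.58328858 0.30330547]
```

>>> send_rows(rows="-0.001 0.027 0 0 0 0;0 0.04 0 0 0 0;0 0.04 -0.01 0 0 0;0 0 -0.03 0 0 0;0 0 -0.045 0 0 0;0 0 -0.04 0 0 0;0 0 -0.025 0 0 0;0 0 -0.013 0 0 0;0 0 -0.009 0 0 0;0 0 -0.002 0 0 0;0 0 0 0 0 0")

```text
clock: 15.9
tcp_pos: [0.5824, 0.3052, 0.0119]
orientation: [-0.088, -2.182, 2.181]
contact_force: [-0.1, -0.2, -0.0]
grip_width: 0.0145
```

>>> send_rows(rows="-0.001 -0.0005 -0.0015 0 0 0;0 0 -0.0015 0 0 0;0 0 0 0 0 0")

```text
clock: 16.2
tcp_pos: [0.5812, 0.3048, 0.0089]
orientation: [-0.088, -2.182, 2.181]
contact_force: [0.0, -0.2, 5.1]
grip_width: 0.015
```

>>> send_rows(rows="0 0 0 0 0 0;0 0 0 0 0 0;0 0 0 0 0 0;0 0 0.01 0 0 0;0 0 0.03 0 0 0;0 0 0.05 0 0 0;0 0 0.05 0 0 0;0 0 0.05 0 0 0;0 0 0 0 0 0", grip=0.05)

```text
clock: 17.1
tcp_pos: [0.5844, 0.3073, 0.2072]
orientation: [-0.1, -2.196, 2.178]
contact_force: [1.8, 0.2, 0.8]
grip_width: 0.0501
```

Run:
```python
from h import *
f=grab('wrist','w6'); H,S,V=HSV(f)
go(.449,.390,.25,0)
comps(f,(H>4)&(H<22)&(S>110)&(V>80),.004,'orange',30)
```

```text
tcp [0.5828 0.306  0.2032] jaw -94.5 tilt y [ 0.008  0.005 -1.   ] F [-0.8 -0.1  0.5] w 0.0499 t 17.15
DELTA [-0.1338  0.084   0.0468] turn deg -85.5 rad -1.491 j7 -2.35
orange px [256.3 157.9] ctr [0.6094 0.3016] size [0.024 0.14 ] ang 175.1 1788
orange px [ 85.2 207.9] ctr [0.554  0.5112] size [0.019 0.104] ang 97.2 906
orange px [205.2 292.1] ctr [0.4323 0.3808] size [0.013 0.041] ang 161.8 261
```

View pics/w6.png

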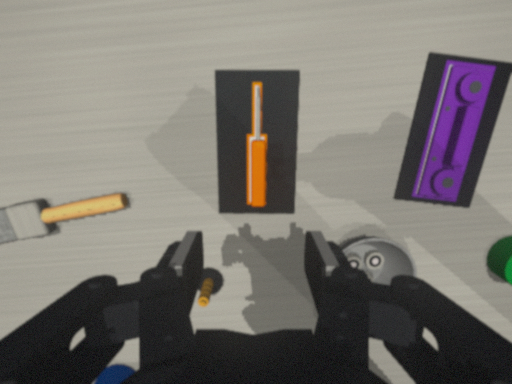

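>>> send_rows(rows="-0.01 0.006 0 0 0 0.127;-0.01 0.006 0 0 0 0.127;-0.01 0.006 0 0 0 0.127;-0.01 0.006 0 0 0 0.127;-0.01 0.006 0 0 0 0.127;-0.01 0.006 0 0 0 0.127;-0.01 0.006 0 0 0 0.127;-0.01 0.006 0 0 0 0.127;-0.01 0.006 0 0 0 0.127;-0.01 0.006 0 0 0 0.127;-0.01 0.006 0 0 0 0.127;-0.01 0.006 0 0 0 0.127;-0.012 0.006 0 0 0 0.127;0 0 0 0 0 0;0 0 0 0 0 0")

```text
clock: 18.65
tcp_pos: [0.4486, 0.382, 0.1973]
orientation: [-1.209, 1.211, -1.211]
contact_force: [0.6, -0.1, -0.1]
grip_width: 0.05
```

Run:
```python
from h import *
f=grab('wrist','w7'); H,S,V=HSV(f)
go(.449,.390,.02,0)
comps(f,(H>12)&(H<30)&(S>110)&(V>60),.051,'brass',20)
comps(f,(V<45)&(np.arange(384)[:,None]<220),.006,'foot',60)
```

```text
tcp [0.4491 0.3817 0.1973] jaw -0.2 tilt y [-0.    -0.001 -1.   ] F [-0.6 -0.5 -0.4] w 0.0498 t 18.7
DELTA [-1.000e-04  8.300e-03 -1.773e-01] turn deg 0.2 rad 0.003 j7 -1.1
brass px [364.5  45.9] ctr [0.5432 0.4957] size [0.017 0.075] ang 97.2 1755
brass px [252.7 179.8] ctr [0.447  0.3801] size [0.012 0.019] ang 90.2 213
brass px [378.6 235. ] ctr [0.5882 0.3218] size [0.024 0.118] ang 175.4 1365
```

View pics/w7.png

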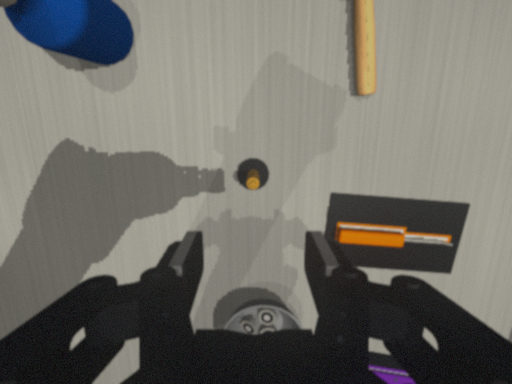

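Run:
```python
from h import *
f=grab('wrist'); im=f['pixels']; g=im.max(2)
sub=g[145:205,225:285]; m=(sub<70).astype(np.uint8)
ys,xs=np.nonzero(m); print('foot bbox',xs.min()+225,xs.max()+225,ys.min()+145,ys.max()+145)
print('top',ray(f,(252.7,183.5),.049))
l=ray(f,(xs.min()+225,173),.006);rr=ray(f,(xs.max()+225,173),.006);t=ray(f,(253,ys.min()+145),.006)
print(l,rr,'far edge',t)
cv2.imwrite('pics/foot.png',cv2.resize(cv2.cvtColor(im,cv2.COLOR_RGB2BGR)[145:205,215:295],None,fx=7,fy=7))
```

```text
foot bbox 237 266 159 185
top [0.44777065 0.37551177 0.049     ]
[0.4303683  0.37674158 0.006     ] [0.4622459  0.37669102 0.006     ] far edge [0.44799097 0.39222658 0.006     ]
```

View pics/foot.png

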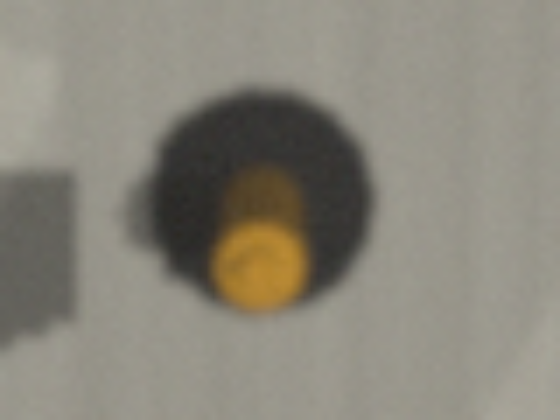

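>>> send_rows(rows="-0.0015 -0.006 -0.03 0 0 0;0 0 -0.04 0 0 0;0 0 -0.04 0 0 0;0 0 -0.035 0 0 0;0 0 -0.02 0 0 0;0 0 -0.01 0 0 0;0 0 -0.006 0 0 0;0 0 0 0 0 0;0 0 0 0 0 0")

```text
clock: 19.65
tcp_pos: [0.4478, 0.377, 0.0179]
orientation: [-1.207, 1.208, -1.209]
contact_force: [-0.2, 0.8, 0.2]
grip_width: 0.0499
```

>>> send_rows(rows="0 0 0 0 0 0;0 0 0 0 0 0;0 0 0 0 0 0;0 0 0 0 0 0;0 0 0 0 0 0", grip=0.0, grip_force=40)

```text
clock: 20.15
tcp_pos: [0.4474, 0.3768, 0.0176]
orientation: [-1.209, 1.208, -1.209]
contact_force: [-0.7, -1.0, 6.0]
grip_width: 0.0115
```

>>> send_rows(rows="0 0 0.01 0 0 0;0 0 0.03 0 0 0;0 0 0.05 0 0 0;0 0 0.05 0 0 0;0 0 0.03 0 0 0;0.006 -0.0335 0 0 0 0;0.006 -0.0335 0 0 0 0;0.006 -0.0335 0 0 0 0;0.006 -0.0335 0 0 0 0;0.006 -0.0335 0 0 0 0;0.006 -0.0335 0 0 0 0;0.006 -0.0335 0 0 0 0;0.006 -0.0335 0 0 0 0;0.006 -0.0335 0 0 0 0;0.006 -0.0335 0 0 0 0;0.006 -0.0335 0 0 0 0;0.006 -0.0335 0 0 0 0;0.006 -0.0335 0 0 0 0;0.006 -0.0335 0 0 0 0")

```text
clock: 22.05
tcp_pos: [0.531, -0.0937, 0.1873]
orientation: [-1.21, 1.208, -1.208]
contact_force: [0.8, 0.6, -0.6]
grip_width: 0.0116
```

>>> send_rows(rows="0 0 0 0 0 0;0 0 0 0 0 0")

```text
clock: 22.25
tcp_pos: [0.5309, -0.0931, 0.187]
orientation: [-1.209, 1.21, -1.21]
contact_force: [-0.6, 0.9, -1.4]
grip_width: 0.0115
```

Run:
```python
from h import *
f=grab('wrist','w8'); H,S,V=HSV(f)
go(.6058,-.0933,.0216,0)
comps(f,(H>12)&(H<30)&(S>110)&(V>60),.004,'brass',20)
```

```text
tcp [ 0.5309 -0.0918  0.1871] jaw 0.1 tilt y [ 0.     0.001 -1.   ] F [-0.2 -0.1 -0.7] w 0.0114 t 22.3
DELTA [ 0.0749 -0.0015 -0.1655] turn deg -0.1 rad -0.001 j7 -0.16
brass px [324.4 169.2] ctr [ 0.6058 -0.0928] size [0.053 0.054] ang 0.0 1046
brass px [324.3 169.8] ctr [ 0.6059 -0.0926] size [0.017 0.017] ang 136.5 226
brass px [253.4 257.8] ctr [ 0.5303 -0.1951] size [0.034 0.079] ang 90.0 1519
```

View pics/w8.png

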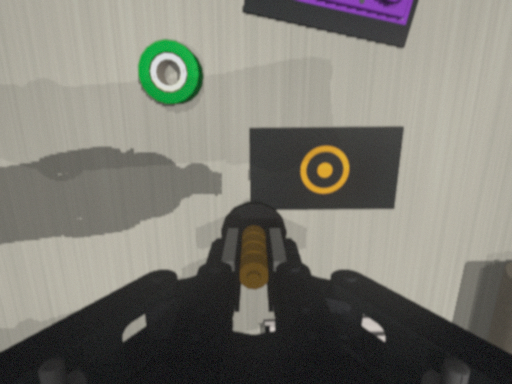

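Run:
```python
from h import *
f=grab('wrist'); o,M=tool()
print('far edge',ray(f,(253.5,202.5),.1755)-o['tcp_pos'],'L',ray(f,(222,234),.1755)-o['tcp_pos'],'R',ray(f,(285,234),.1755)-o['tcp_pos'])
print('top',ray(f,(254,276),.2185)-o['tcp_pos'])
im=f['pixels']; cv2.imwrite('pics/held.png',cv2.resize(cv2.cvtColor(im,cv2.COLOR_RGB2BGR)[190:310,200:310],None,fx=5,fy=5))
```

```text
far edge [-0.00054255  0.01701764 -0.01157691] L [-0.01731482 -0.00063031 -0.01157691] R [ 0.01630613 -0.00054567 -0.01157691]
top [-0.00027661 -0.00023011  0.03142309]
```

View pics/held.png

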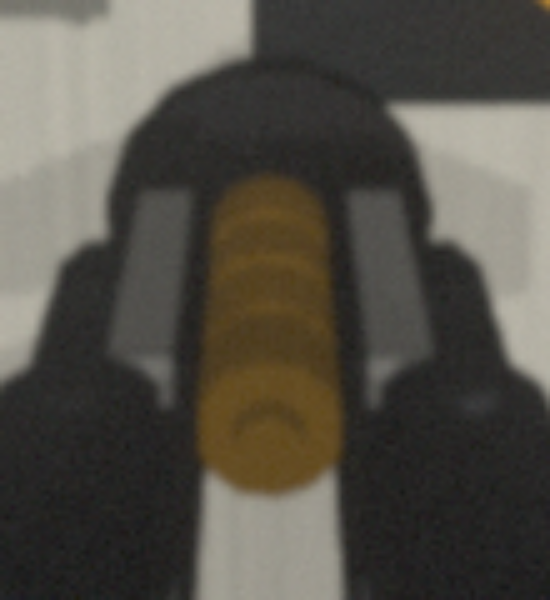

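>>> send_rows(rows="0.02 0 0 0 0 0;0.035 0 0 0 0 0;0.0205 0 -0.01 0 0 0;0 0 -0.03 0 0 0;0 0 -0.045 0 0 0;0 0 -0.04 0 0 0;0 0 -0.02 0 0 0;0 0 -0.012 0 0 0;0 0 -0.004 0 0 0;0 0 0 0 0 0;0 0 0 0 0 0")

```text
clock: 23.45
tcp_pos: [0.6077, -0.0923, 0.0273]
orientation: [-1.208, 1.206, -1.21]
contact_force: [0.2, -0.5, 0.1]
grip_width: 0.0115
```

>>> send_rows(rows="-0.001 0 -0.003 0 0 0;0 0 -0.0015 0 0 0;0 0 -0.001 0 0 0;0 0 0 0 0 0")

```text
clock: 23.85
tcp_pos: [0.6059, -0.0927, 0.0216]
orientation: [-1.21, 1.208, -1.21]
contact_force: [-4.5, -1.0, 9.0]
grip_width: 0.0117
```

>>> send_rows(rows="0 0 0 0 0 0;0 0 0 0 0 0;0 0 0 0 0 0;0 0 0.01 0 0 0;0 0 0.03 0 0 0;0 0 0.05 0 0 0;0 0 0.05 0 0 0;0 0 0.04 0 0 0;0 0 0 0 0 0", grip=0.04)

```text
clock: 24.75
tcp_pos: [0.6094, -0.0921, 0.2077]
orientation: [-1.202, 1.199, -1.215]
contact_force: [1.2, 0.1, -0.5]
grip_width: 0.0398
```

Run:
```python
from h import *
f=grab('wrist','w9'); H,S,V=HSV(f)
go(.453,.001,.2,0)
comps(f,(H>12)&(H<30)&(S>110)&(V>60),.004,'brass',20)
comps(f,(H>45)&(H<80)&(S>100)&(V>50),.031,'green')
```

```text
tcp [ 0.6076 -0.0924  0.2044] jaw 0.1 tilt y [ 0.007 -0.001 -1.   ] F [ 0.6 -0.4  0. ] w 0.0398 t 24.8
DELTA [-0.1546  0.0934 -0.0044] turn deg -0.1 rad -0.001 j7 -0.18
brass px [248.4 167.8] ctr [ 0.6055 -0.0929] size [0.053 0.054] ang 45.4 1200
green px [96.6 75.5] ctr [0.4581 0.002 ] size [0.053 0.063] ang 0.1 2030
```

View pics/w9.png

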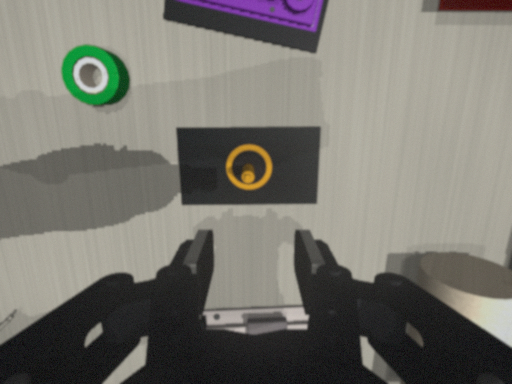

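>>> send_rows(rows="-0.026 0.0155 0 0 0 0;-0.026 0.0155 0 0 0 0;-0.026 0.0155 0 0 0 0;-0.026 0.0155 0 0 0 0;-0.026 0.0155 0 0 0 0;-0.026 0.0155 0 0 0 0;0 0 0 0 0 0;0 0 0 0 0 0", grip=0.082)

```text
clock: 25.6
tcp_pos: [0.4489, 0.0003, 0.1998]
orientation: [-1.211, 1.208, -1.208]
contact_force: [-0.2, -0.9, 0.7]
grip_width: 0.0819
```

Run:
```python
from h import *
f=grab('wrist','w10'); H,S,V=HSV(f)
go(.453,.001,.01,0)
comps(f,(H>45)&(H<80)&(S>100)&(V>50),.02,'green')
w=(S<60)&(V>150); w[:, :200]=0; w[:,310:]=0; w[220:]=0
n,l,s,c=cv2.connectedComponentsWithStats(w.astype(np.uint8)); print([(c[i].round(1),s[i]) for i in range(1,n) if s[i,4]>60])
im=f['pixels']; cv2.imwrite('pics/wheel.png',cv2.resize(cv2.cvtColor(im,cv2.COLOR_RGB2BGR)[115:215,200:310],None,fx=5,fy=5))
```

```text
tcp [0.4497 0.     0.2   ] jaw 0.0 tilt y [-0. -0. -1.] F [ 0.5  0.9 -0.9] w 0.0814 t 25.65
DELTA [ 0.0033  0.001  -0.19  ] turn deg -0.0 rad -0.001 j7 -0.28
green px [257.7 167.8] ctr [0.4528 0.0019] size [0.054 0.057] ang 133.9 1273
[(array([236.5,  74. ]), array([ 200,    0,  110,  169, 5651], dtype=int32)), (array([235.2, 117.4]), array([226,  87,  18,  58, 348], dtype=int32)), (array([274.1, 134.9]), array([270, 123,  11,  23,  70], dtype=int32)), (array([266. , 197.2]), array([ 200,  150,  110,   70, 3591], dtype=int32)), (array([257.5, 169.7]), array([242, 155,  32,  31, 434], dtype=int32))]
```

View pics/wheel.png

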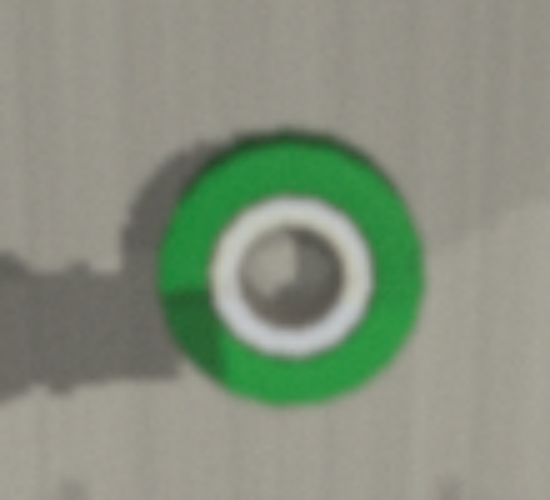

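Run:
```python
from h import *
f=grab('wrist'); print(ray(f,(257.7,169.7),.031)); go(.453,0,.01,0)
```

```text
[0.45338758 0.00334986 0.031     ]
tcp [ 4.501e-01 -1.000e-04  2.000e-01] jaw 0.0 tilt y [-0.  0. -1.] F [-0.4  0.1  0.5] w 0.0822 t 25.7
DELTA [ 2.9e-03  1.0e-04 -1.9e-01] turn deg -0.0 rad -0.0 j7 -0.28
```

>>> send_rows(rows="0.003 0.003 -0.03 0 0 0;0 0 -0.04 0 0 0;0 0 -0.04 0 0 0;0 0 -0.04 0 0 0;0 0 -0.025 0 0 0;0 0 -0.014 0 0 0;0 0 -0.008 0 0 0;0 0 0 0 0 0;0 0 0 0 0 0")

```text
clock: 26.6
tcp_pos: [0.4535, 0.0035, 0.0041]
orientation: [-1.208, 1.207, -1.209]
contact_force: [0.3, -0.2, -1.1]
grip_width: 0.0822
```

>>> send_rows(rows="0 0 0 0 0 0;0 0 0 0 0 0;0 0 0 0 0 0;0 0 0 0 0 0;0 0 0 0 0 0", grip=0.03, grip_force=40)

```text
clock: 27.1
tcp_pos: [0.4534, 0.0034, 0.0044]
orientation: [-1.208, 1.207, -1.21]
contact_force: [-1.7, -0.1, 7.3]
grip_width: 0.0538
```

>>> send_rows(rows="0 0 0.01 0 0 0;0 0 0.03 0 0 0;0 0 0.05 0 0 0;0 0 0.05 0 0 0;0 0 0.05 0 0 0;0.0075 -0.031 0 0 0 0;0.0075 -0.031 0 0 0 0;0.0075 -0.031 0 0 0 0;0.0075 -0.031 0 0 0 0;0.0075 -0.031 0 0 0 0;0.0075 -0.031 0 0 0 0;0.0075 -0.031 0 0 0 0;0.0075 -0.031 0 0 0 0;0.0075 -0.031 0 0 0 0;0.0075 -0.031 0 0 0 0;0 0 0 0 0 0;0 0 0 0 0 0")

```text
clock: 28.8
tcp_pos: [0.5271, -0.3068, 0.1936]
orientation: [-1.209, 1.21, -1.209]
contact_force: [0.3, 0.1, -0.9]
grip_width: 0.0536
```

Run:
```python
from h import *
f=grab('wrist','w11')
go(.625,-.306,.22,0)
print(proj(f,(.625,-.306,.0665)),proj(f,(.625,-.306,.0265)))
f=grab('top'); im=f['pixels']; cv2.imwrite('pics/t11.png',cv2.resize(cv2.cvtColor(im,cv2.COLOR_RGB2BGR)[80:170,290:400],None,fx=7,fy=7,interpolation=cv2.INTER_CUBIC))
```

```text
tcp [ 0.5273 -0.3057  0.1937] jaw 0.1 tilt y [ 0.     0.001 -1.   ] F [ 0.2  1.  -1.3] w 0.0537 t 28.85
DELTA [ 0.0977 -0.0003  0.0263] turn deg -0.1 rad -0.001 j7 0.21
[363.64544242 181.88997315] [350.16747386 172.67470374]
```

View pics/w11.png

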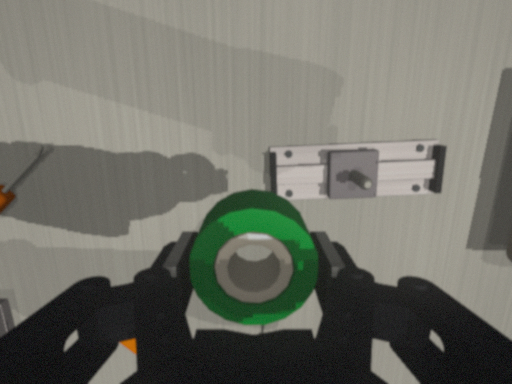

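View pics/t11.png

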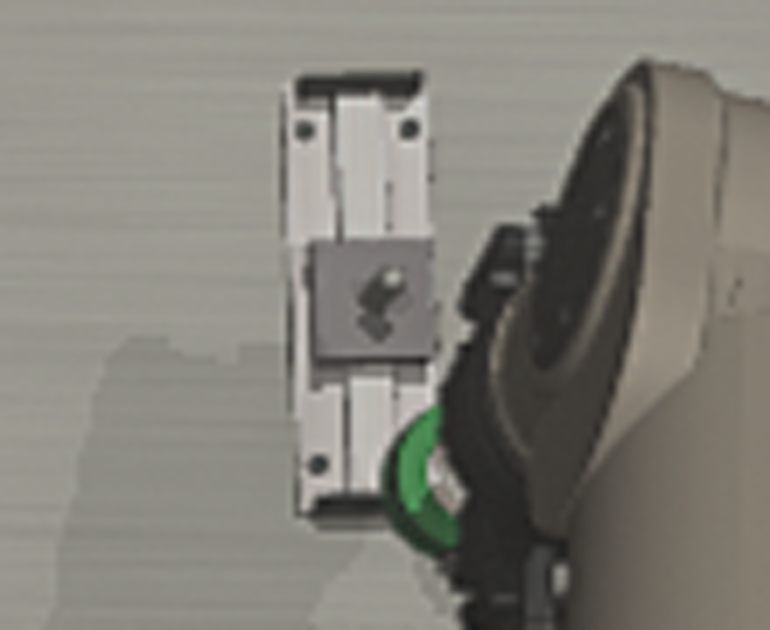

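Run:
```python
from h import *
f=grab('wrist'); o,M=tool(); H,S,V=HSV(f)
im=f['pixels']; cv2.imwrite('pics/post.png',cv2.resize(cv2.cvtColor(im,cv2.COLOR_RGB2BGR)[135:210,310:400],None,fx=8,fy=8,interpolation=cv2.INTER_CUBIC))
cv2.imwrite('pics/hub.png',cv2.resize(cv2.cvtColor(im,cv2.COLOR_RGB2BGR)[180:330,180:330],None,fx=5,fy=5,interpolation=cv2.INTER_CUBIC))
print('tip',ray(f,(367,183),.0665),'carriage c',ray(f,(353,173.5),.0265))
print('hub rel',ray(f,(254,268),.2205)-o['tcp_pos'])
```

```text
tip [ 0.62848941 -0.30506804  0.0665    ] carriage c [ 0.62834975 -0.30490083  0.0265    ]
hub rel [-0.00030989  0.00120956  0.02679591]
```

View pics/post.png

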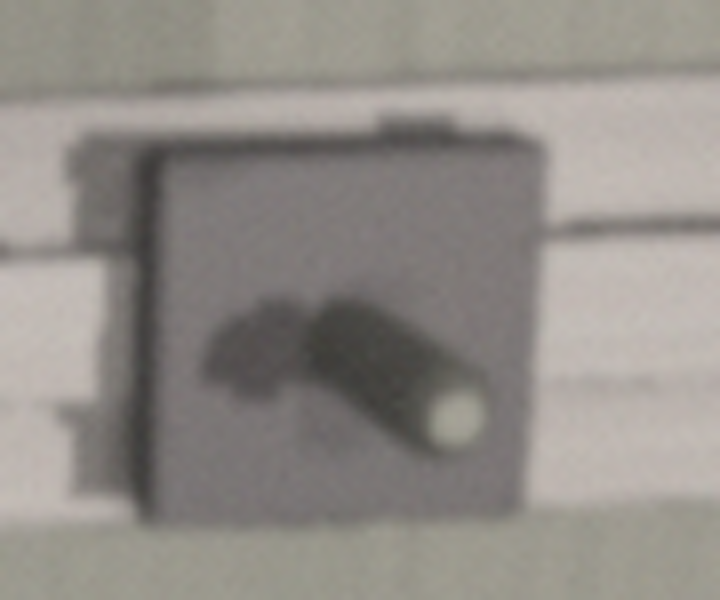

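View pics/hub.png

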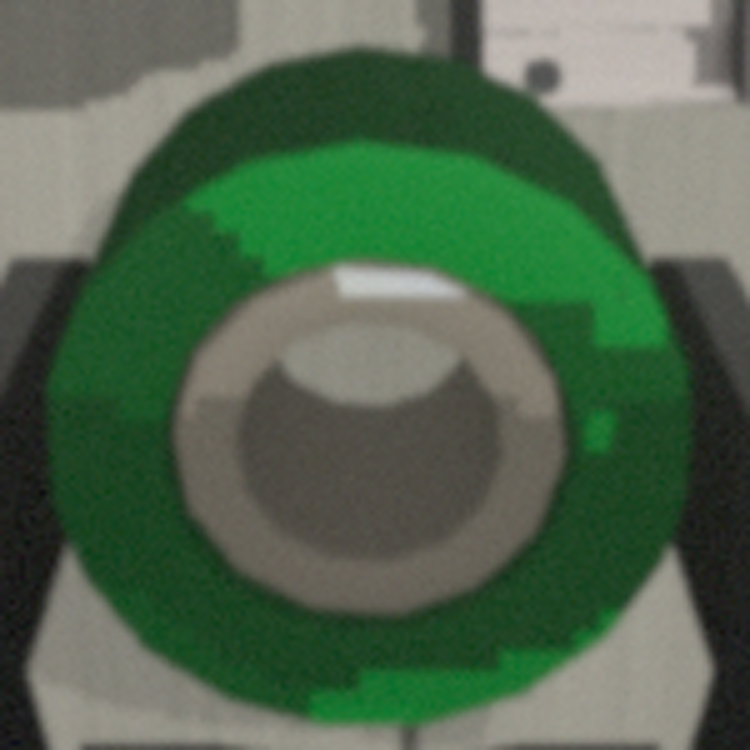

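Run:
```python
from h import *
f=grab('wrist'); o,M=tool()
print('tip',ray(f,(367.2,186.6),.0665),'carriage c',ray(f,(353,176.2),.0265),'post base',ray(f,(352.5,177.5),.0265))
go(.628,-.309,.11,0)
```

```text
tip [ 0.62911349 -0.30824308  0.0665    ] carriage c [ 0.62870961 -0.30757572  0.0265    ] post base [ 0.62831965 -0.30893823  0.0265    ]
tcp [ 0.5276 -0.3051  0.1937] jaw 0.2 tilt y [ 0.  0. -1.] F [ 0.7  0.5 -0.1] w 0.0539 t 29.0
DELTA [ 0.1004 -0.0039 -0.0837] turn deg -0.2 rad -0.003 j7 0.21
```

>>> send_rows(rows="0.02 -0.0035 0 0 0 0;0.035 0 0 0 0 0;0.035 0 0 0 0 0;0.0115 0 -0.01 0 0 0;0 0 -0.03 0 0 0;0 0 -0.035 0 0 0;0 0 -0.025 0 0 0;0 0 -0.012 0 0 0;0 0 0 0 0 0;0 0 0 0 0 0")

```text
clock: 30.0
tcp_pos: [0.6297, -0.31, 0.0825]
orientation: [-1.209, 1.207, -1.209]
contact_force: [-0.7, 0.2, -0.4]
grip_width: 0.054
```

Run:
```python
from h import *
f=grab('wrist','w12')
go(.629,-.3093,.0307,0)
im=f['pixels']
cv2.imwrite('pics/w12c.png',cv2.resize(cv2.cvtColor(im,cv2.COLOR_RGB2BGR)[130:330,170:340],None,fx=3.5,fy=3,interpolation=cv2.INTER_CUBIC))
f=grab('side'); im=f['pixels']
cv2.imwrite('pics/s12c.png',cv2.resize(cv2.cvtColor(im,cv2.COLOR_RGB2BGR)[110:200,210:340],None,fx=6,fy=6,interpolation=cv2.INTER_CUBIC))
```

```text
tcp [ 0.6301 -0.3102  0.0831] jaw 0.1 tilt y [ 0.002 -0.001 -1.   ] F [ 0.5 -0.4  0.1] w 0.0541 t 30.05
DELTA [-0.0011  0.0009 -0.0524] turn deg -0.1 rad -0.001 j7 0.11
```

View pics/w12c.png

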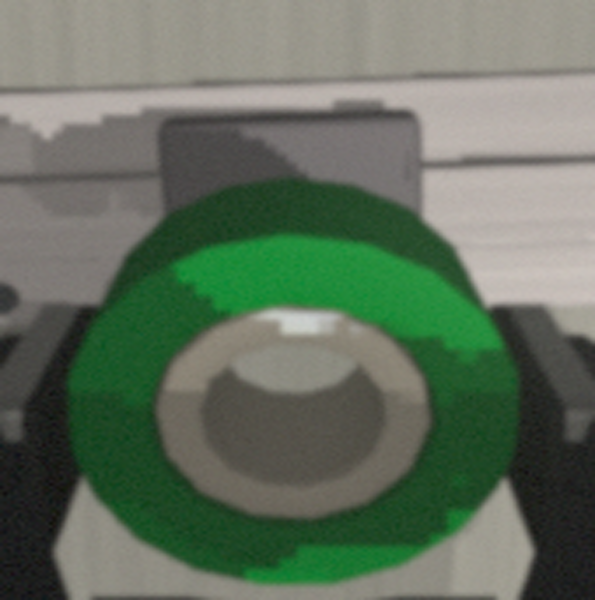

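View pics/s12c.png

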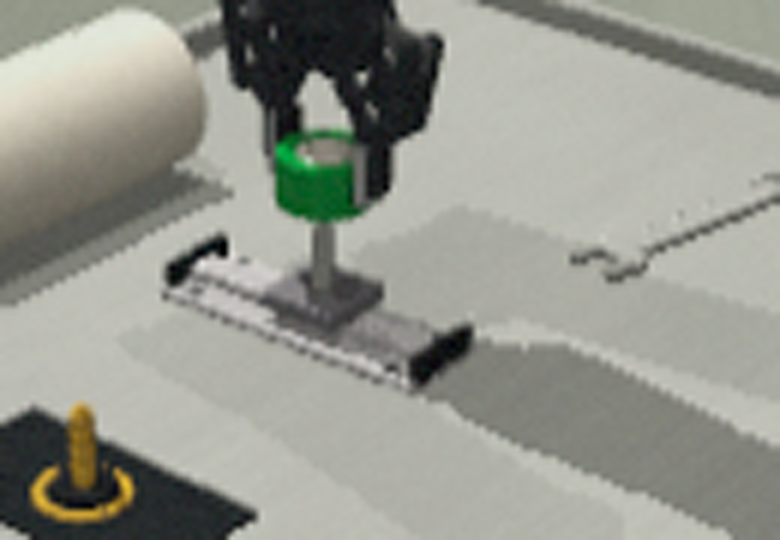

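The wheel is centred over the post in both views. Lowering slowly.

>>> send_rows(rows="-0.001 0.001 -0.005 0 0 0;0 0 -0.005 0 0 0;0 0 -0.005 0 0 0;0 0 -0.005 0 0 0;0 0 0 0 0 0")

```text
clock: 30.6
tcp_pos: [0.6274, -0.3088, 0.0601]
orientation: [-1.21, 1.21, -1.207]
contact_force: [-0.0, 0.2, -0.7]
grip_width: 0.0536
```

>>> send_rows(rows="0 0 -0.005 0 0 0;0 0 -0.005 0 0 0;0 0 -0.005 0 0 0;0 0 -0.005 0 0 0;0 0 -0.003 0 0 0;0 0 0 0 0 0")

```text
clock: 31.2
tcp_pos: [0.6277, -0.3088, 0.0376]
orientation: [-1.21, 1.209, -1.208]
contact_force: [-0.2, 0.6, -0.5]
grip_width: 0.0538
```

>>> send_rows(rows="0 0 -0.003 0 0 0;0 0 -0.002 0 0 0;0 0 -0.001 0 0 0;0 0 0 0 0 0")

```text
clock: 31.6
tcp_pos: [0.628, -0.309, 0.0322]
orientation: [-1.21, 1.209, -1.208]
contact_force: [-0.4, 0.3, -1.4]
grip_width: 0.0539
```

>>> send_rows(rows="0 0 -0.001 0 0 0;0 0 -0.001 0 0 0;0 0 0 0 0 0")

```text
clock: 31.9
tcp_pos: [0.6283, -0.3091, 0.0311]
orientation: [-1.21, 1.208, -1.209]
contact_force: [-1.7, 1.3, 5.6]
grip_width: 0.0537
```

Contact at the expected height. Releasing and rising straight up.

>>> send_rows(rows="0 0 0 0 0 0;0 0 0 0 0 0;0 0 0 0 0 0;0 0 0 0 0 0;0 0 0.01 0 0 0;0 0 0.03 0 0 0;0 0 0.05 0 0 0;0 0 0.05 0 0 0;0 0 0.04 0 0 0;0 0 0 0 0 0", grip=0.082)

```text
clock: 32.9
tcp_pos: [0.6319, -0.3098, 0.2189]
orientation: [-1.204, 1.198, -1.218]
contact_force: [0.2, 0.4, 0.3]
grip_width: 0.0817
```

>>> send_rows(rows="-0.04 0 0.01 0 0 0;-0.04 0 0.01 0 0 0;-0.03 0 0.01 0 0 0;0 0 0 0 0 0;0 0 0 0 0 0")

```text
clock: 33.4
tcp_pos: [0.518, -0.3093, 0.2411]
orientation: [-1.209, 1.208, -1.21]
contact_force: [0.6, -0.2, -1.1]
grip_width: 0.082
```

Run:
```python
from h import *
f=grab('wrist','w13'); H,S,V=HSV(f)
comps(f,(H>45)&(H<80)&(S>100)&(V>50),.0575,'green')
print(r.get_obs()['clock'],r.get_obs()['tcp_pos'])
g=grab('side'); im=g['pixels']
cv2.imwrite('pics/s13c.png',cv2.resize(cv2.cvtColor(im,cv2.COLOR_RGB2BGR)[130:310,60:340],None,fx=2.8,fy=2.8,interpolation=cv2.INTER_CUBIC))
t=grab('top','t13'); im=t['pixels']
cv2.imwrite('pics/t13c.png',cv2.resize(cv2.cvtColor(im,cv2.COLOR_RGB2BGR)[85:215,85:395],None,fx=2.5,fy=2.5,interpolation=cv2.INTER_CUBIC))
```

```text
green px [354.3 167.9] ctr [ 0.6262 -0.3083] size [0.053 0.054] ang 0.1 1189
33.45 [ 0.51863115 -0.3088464   0.24061724]
```

View pics/w13.png

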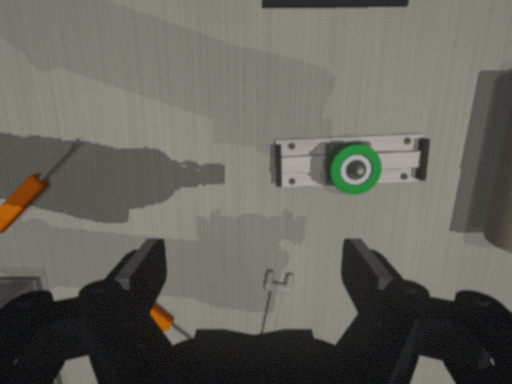

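View pics/s13c.png

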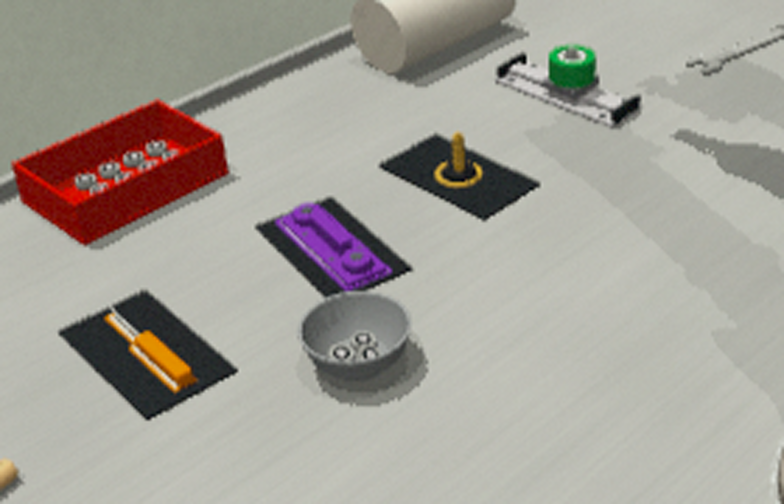

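View pics/t13c.png

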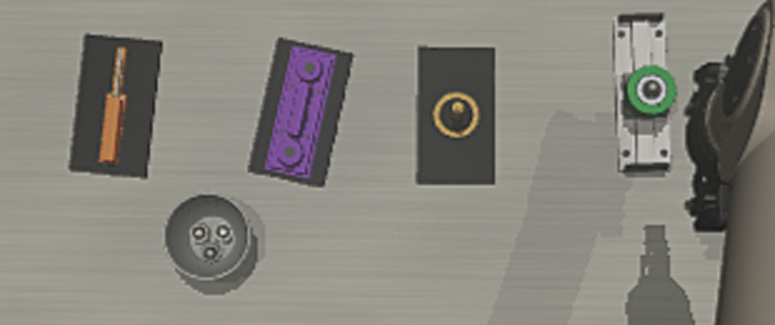

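All four parts are in place. In the wrist view the wheel lies flat with the post through its bore at (354,168). The top and side views show the plate, pick and spacer stack on their outlines and the bowl where it stood. Handing in.

Run:
```python
from bench import r
print(r.hand_in())
```

```text
the job is handed in; nothing more can be done
None
```

I placed the four parts in the order asked (plate, pick, spacers, wheel) and handed the job in at about 33.5 s, well inside the 106 s limit. No verdict was reported.

What the last checks in the wrist, top and side views showed:
- **Skate plate:** it lies flat inside its outline, within about 1–2 mm and square to it.
- **Shield pick:** I used the smallest of the three, whose grip measured about 73 × 15 mm against about 98 mm for the others. It lies on its outline with the tip the way the outline points, about 1–2 mm off.
- **Spacer stack:** it stands upright inside the brass ring, about centred.
- **Wheel:** it lies flat on the carriage with the post through the bore. Contact came at the expected height, and its measured centre is within about 3 mm of the post.
- **Bowl:** it was not touched and stands where it was.

**Disagreements and fixes:**
- The top camera read about 4 mm higher in y than the wrist camera. The wrist readings of the ring repeated to within about 1 mm, so I used those.
- The first grip on the pick held only the top few millimetres, so I took it again 5 mm lower before lifting.

The force readings I saw stayed at about 10 N or less.

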